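Pull the grinder guard down with the hook pole

TASK

The clear guard of the bench grinder has been left up. Take the hook pole, put its hook through the ring on top of the guard and pull the guard fully down with it, without touching the guard with the gripper or arm; then unhook the pole and stand it back on its foot on the bench. Leave the other pole, the one with the flat push bar, alone.

Things in the scene. Friction and masses are not known exactly. Their poses are not given: they have to be found in the camera images.
- hook_pole: Hook pole, loose, 350 g. Origin: centre of its foot's underside; z up, x towards the hook. Steel foot 70 (x) x 50 x 10 mm; on it an upright square beech handle 26 x 26 mm, top 96 mm above the underside: grip it above the rod, from any side. A level steel rod, 10 mm thick, centre line 31 mm above the underside, runs through the handle from x -121 to +175 mm. It balances at the handle.
- hook_bend (a point): Bend of the hook on the hook pole: where the rod's centre line turns straight down, 170 mm in x from the handle's axis, 31 mm above the underside; axes as the pole's. The hook is 10 mm thick and its tip reaches 28 mm below this point (3 mm above the foot's underside).
- guard: Clear guard, 194 mm wide, sliding upright between 2 posts (260 mm tall) of the cream grinder. Origin: centre of the steel ring on its top (70 mm inside, bar 8 mm); z up, x level through the ring towards the wheel, which is 65 mm behind and 195 mm high. Top rail (16 mm thick) 59 mm below. Ring 272-302 mm above bench at start, 212 at the lower stop. Stays where left; 1-4 N pull it down.
- push_pole: The other pole, loose: same foot, handle and rod, same origin and axes, but its rod ends in a flat steel push bar 60 mm wide (y), 30 mm high, at x = +182 mm, and has no hook. Either pole may stand on the robot's left or right. To be left alone.

How it is judged:
On the way, in this order (a step that is already met when the one before it is completed fails the run):
1. the hook is through the ring while the guard is still up (ring centre above 255 mm) (x of hook_bend in the frame of guard between 0.008 and 0.08 m and y of hook_bend in the frame of guard between -0.035 and 0.035 m and z of hook_bend in the frame of guard between -0.037 and 0.037 m and height (world z) of guard above 0.255 m), for 0.1 s.
2. the guard is down (ring centre below 224 mm) with the hook still through the ring (x of hook_bend in the frame of guard between 0.008 and 0.08 m and y of hook_bend in the frame of guard between -0.035 and 0.035 m and z of hook_bend in the frame of guard between -0.037 and 0.037 m and height (world z) of guard below 0.224 m), for 0.1 s.
At the end, for the whole second after the job is handed in: The guard is down (ring centre less than 224 mm above the bench, 12 mm from the stop) and the hook pole stands at rest on its foot on the bench (underside within 10 mm of the bench, within 10 degrees of upright) (height (world z) of guard below 0.224 m and height (world z) of hook_pole below 0.01 m and angle between hook_pole's own z axis and vertical below 0.17 rad and linear speed of hook_pole below 0.02 m/s); the robot touches nothing.
It fails at once if the gripper or arm presses on the guard (over 2 N) (contact force between any of the fingers, the arm and guard above 2 N).
It fails at once if the push pole is moved more than 40 mm (distance of push_pole from where it was at the start of the episode above 0.04 m).
It also fails if it takes over 64 s, if anything falls off the work surface, if the arm or the gripper's body presses on something with over 40 N, if the wrist force passes 120 N, or if a joint passes its speed limit or range.

ROBOT

A 6-joint arm with a two-finger parallel gripper is mounted at the origin on the work surface. World frame = base frame: x ahead of the robot, y to its left, z up, the work surface at z = 0. Lengths are in m, angles in rad, forces in N, time in s.
With the tool pointing down it reaches from about 0.35 to 0.975 m from the base axis. Payload 4.9 kg.
Tool frame: the origin (TCP) lies midway between the tips of the shut fingers; the grasp point (between the pads) lies manip.grip_depth behind it (manip.grip_depth is the distance from the TCP to the grasp point, in m); z points along the fingers, x is the direction in which the jaws open and shut, and the axes are right-handed (so a half turn about z gives the same grasp; the last joint's range is limited). The gripper opens to 85 mm and grips with 20 to 120 N. Pads are 22 mm wide; open, the fingers measure 114 mm over their backs; the gripper's body (76 mm by 85 mm) begins 54 mm behind the grasp point. The pads swing forward as they close: fully open they stand 13 mm farther back than shut.
Start: joints at [-1.346, 0.053, 1.613, -0, 1.476, -0.119], TCP at [0.211, -0.588, 0.231] pointing down, gripper open.
Joint ranges: [-3.01, 3.01], [-1.01, 2.22], [0.06, 2.58], [-1.02, 4.17], [0.09, 2.62], [-3.14, 3.14]. Speed limits (rad/s): [2.57, 2.57, 3.14, 3.14, 3.14, 3.14].

INTERFACE

Orientations are given as a unit quaternion [w, x, y, z].
In Python, from plant import state, grab_frame, ticket, manip gives the robot as it stands.
- The arm moves only by the tool carry_out, never from a script. Its argument "moves" is a list that holds one entry, the list of rows, each a list of 7 numbers: the turn, a rotation vector about the tool's x, y, z each as a share of 5 degrees, from -1 to 1, then the shift along the tool's x, y, z each as a share of 0.04 m, from -1 to 1, then the gripper command: -1 is shut, 1 is fully open, values between are in proportion. A call has 1 to 8 rows; each row shifts and turns the commanded pose from where the row before left it, along the tool's axes as they then stand; what a row does not reach is not made up. A row lasts 1/12 s, in which the tool goes at most 41.7 mm and 7.16 degrees, less where a joint would pass 70% of its speed; a pose out of reach is approached as far as the arm can. A call with a number of a shift or a turn outside -1 to 1 is refused whole. A call with a gripper value outside its range is refused whole. The fingers move at their own pace and stop on an object; the grip force is fixed at half the most. Time passes only in rows, so rows that do not move let the fingers close. It gives the time, the measured TCP pose, the force and the opening at its end, in the units of the state.
- state(): the state, without advancing time (a new reading comes with each control period).
- grab_frame(name): name is "side" or "top" or "wrist"; returns a dict with "frame" (384x512x3 uint8, red, green, blue), "z_map" (384x512 float32, m along the optical axis (not along the pixel's ray), 0 where there is no reading), "K" (3x3 intrinsics, pixels), "world_from_camera" (4x4, takes a point from camera to world coordinates); the wrist camera has in their place "hand_eye" (4x4, takes a point from camera to tool coordinates, whose origin is the TCP and whose axes are the tool frame's). Camera axes: x right, y down, z forward; pixel columns grow to the right and rows downward; lengths in m; the calibration is good to about 2 mm. A picture is of the moment at which its call begins: read the wrist's pose just before it.
- ticket.job_done(): hands the job in, once; it reports no verdict.
The state is a dict: "time": time; "joint_pos": joint angles; "joint_vel": joint speeds; "joint_efforts": joint torques, N m; "tool_pos": TCP position; "tool_rot": TCP orientation; "contact_force": force on the tool from outside, world axes, zero at the start; "ft_torque": the same for the moment, N m; "gripper_width": opening from 0.0 (shut) to 1.0 (fully open).
Only numpy, scipy, OpenCV 4.12 (cv2) and the standard library are available. Lean on these libraries where they do the work, as an engineer would, in place of code of your own. Each camera call takes 0.05 s, during which the arm holds its last target.

## Working session

There is one attempt and no reset: what is moved stays moved. The work goes in short steps, Python scripts to look and compute and a tool call to move; the robot and the scene stay as the last step left them, time stands still between calls to the robot, and variables do not carry over. Pictures are saved under pics/ and viewed, and the job is handed in when it is done.

Besides the shell and the picture viewer there is one more tool, called after "Request:" by a JSON object that holds its "method" and its "body", one argument or row to a line. carry_out: Moves the arm, as the interface text tells. Shift numbers are shares of 0.04 m and turn numbers shares of 5 degrees, none past 1 either way. Its arguments: {"type":"object","properties":{"moves":{"type":"array"}},"required":["moves"]}

```bash
mkdir -p pics; ls
cat > h.py <<'E'
import numpy as np,cv2
from plant import state,grab_frame,ticket,manip
from scipy.spatial.transform import Rotation as R
def T_tool(s):
    q=s["tool_rot"];T=np.eye(4);T[:3,:3]=R.from_quat([q[1],q[2],q[3],q[0]]).as_matrix();T[:3,3]=s["tool_pos"];return T
def get(n):
    s=state();f=grab_frame(n)
    f["T"]=f["world_from_camera"] if n!="wrist" else T_tool(s)@f["hand_eye"]
    return f
def pts(f):
    z=f["z_map"];K=f["K"];v,u=np.mgrid[:z.shape[0],:z.shape[1]]
    P=np.stack([(u-K[0,2])/K[0,0]*z,(v-K[1,2])/K[1,1]*z,z],-1)
    return P@f["T"][:3,:3].T+f["T"][:3,3]
def save(f,n): cv2.imwrite("pics/"+n+".png",f["frame"][:,:,::-1])
E
python3 - <<'E'
from h import *
import pickle
print(state(),manip.grip_depth)
for n in("side","top","wrist"):
    f=get(n);save(f,n+"0");pickle.dump(f,open(n+"0.pkl","wb"));print(n,f["T"].round(3),f["K"])
E
```

```text
pics
{'time': 0.0, 'joint_pos': array([-1.34600148e+00,  5.33460824e-02,  1.61430350e+00,  5.89216125e-06,
        1.47600846e+00, -1.19031382e-01]), 'joint_vel': array([ 0.00079362,  0.00150686, -0.00051719, -0.00104058,  0.00023649,
       -0.00073528]), 'joint_efforts': array([-1.13428880e-03, -3.93684483e+01, -3.70177174e+01, -2.29999287e-04,
        7.09614629e-03,  7.34543903e-06]), 'tool_pos': array([ 0.21052463, -0.58780802,  0.23006403]), 'tool_rot': array([-6.92787185e-04,  8.17645975e-01, -5.75720412e-01, -7.65840866e-04]), 'contact_force': array([ 0.69565371, -0.52373773,  0.94605662]), 'ft_torque': array([-0.04210911, -0.03301612,  0.00689963]), 'gripper_width': 0.9968377167471995} 0.0187
side [[-0.986 -0.108  0.126  0.421]
 [-0.165  0.544 -0.823  0.864]
 [ 0.02  -0.832 -0.554  0.718]
 [ 0.     0.     0.     1.   ]] [[378.56557313   0.         255.80430763]
 [  0.         378.56557313 193.16364472]
 [  0.           0.           1.        ]]
top [[ 1.000e-03 -9.820e-01  1.880e-01  3.600e-01]
 [-1.000e+00 -2.000e-03 -6.000e-03  1.000e-03]
 [ 6.000e-03 -1.880e-01 -9.820e-01  1.091e+00]
 [ 0.000e+00  0.000e+00  0.000e+00  1.000e+00]] [[424.45495856   0.         255.94363671]
 [  0.         424.45495856 187.68297333]
 [  0.           0.           1.        ]]
wrist [[ 0.337 -0.905 -0.26   0.275]
 [-0.941 -0.325 -0.091 -0.565]
 [-0.002  0.276 -0.961  0.372]
 [ 0.     0.     0.     1.   ]] [[274.29404676   0.         254.61868065]
 [  0.         274.29404676 194.84070999]
 [  0.           0.           1.        ]]
```

View pics/side0.png

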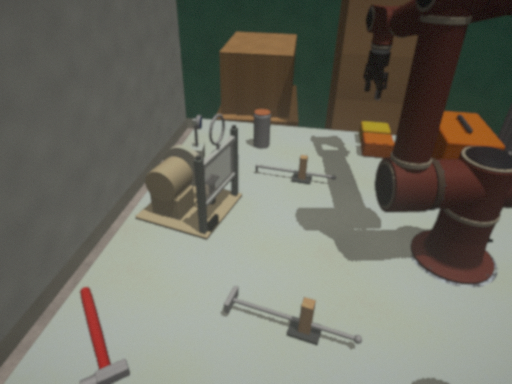

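View pics/top0.png

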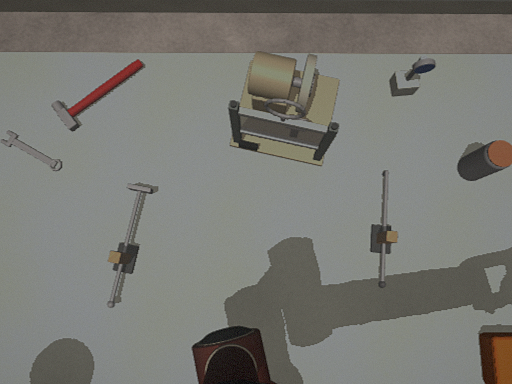

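View pics/wrist0.png

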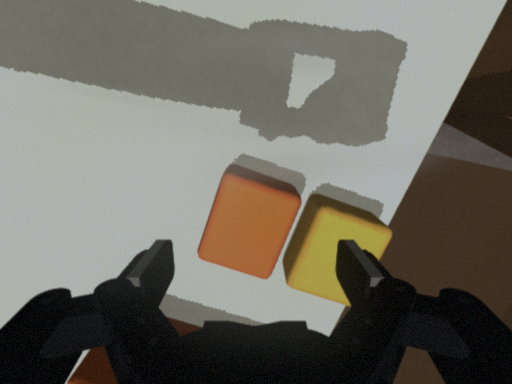

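The hook pole stands on the robot's right: top view handle at (391,237), rod from (386,173) to (383,284), with the longer end (the hook) away from the robot. The push pole is on the left, with its bar at (142,188). The guard ring is near (287,108) in the top view and (217,130) in the side view.

Run:
```python
from h import *
import pickle
t=pickle.load(open("top0.pkl","rb"));s=pickle.load(open("side0.pkl","rb"))
for n,f,(r0,r1,c0,c1) in(("t",t,(30,180,210,430)),("s",s,(90,250,120,360))):
    c=cv2.resize(f["frame"][r0:r1,c0:c1,::-1],None,fx=3.3,fy=3.3,interpolation=cv2.INTER_CUBIC);cv2.imwrite(f"pics/crop{n}.png",c)
for n,f,b in(("top",t,(160,300,350,420)),("side",s,(140,200,245,345))):
    P=pts(f);h=P[...,2];m=np.zeros(h.shape,bool);m[b[0]:b[1],b[2]:b[3]]=1
    hd=m&(h>.085)&(h<.11);Q=P[hd];print(n,"handle top",len(Q),Q.mean(0),Q.min(0),Q.max(0))
    rod=m&(h>.026)&(h<.045);Q=P[rod];print("rod",len(Q),Q.min(0),Q.max(0))
    xy=Q[:,:2];v=cv2.fitLine(xy.astype(np.float32),cv2.DIST_HUBER,0,.01,.01).ravel();print(v,np.degrees(np.arctan2(v[1],v[0])))
    d=(xy-v[2:])@v[:2];print("ends",v[2:]+d.min()*v[:2],v[2:]+d.max()*v[:2])
    ht=f["T"]
for n,f,b in(("top",t,(80,170,220,345)),("side",s,(100,240,180,250))):
    P=pts(f);h=P[...,2];m=np.zeros(h.shape,bool);m[b[0]:b[1],b[2]:b[3]]=1
    for lo in np.arange(.15,.36,.01):
        k=m&(h>=lo)&(h<lo+.01);Q=P[k]
        if len(Q):print(n,round(lo,2),len(Q),Q.min(0).round(3),Q.max(0).round(3))
```

```text
top handle top 137 [ 0.43611162 -0.31968864  0.09571236] [ 0.4227381  -0.33346899  0.08582194] [ 0.45010513 -0.30722366  0.09987195]
rod 478 [ 0.31709758 -0.34002157  0.02680357] [ 0.6096722  -0.30192345  0.04471538]
[ 0.9951415  -0.09845487  0.45624754 -0.32177818] -5.6502013
ends [ 0.31706796 -0.30800837] [ 0.60985115 -0.33697504]
side handle top 45 [ 0.43838931 -0.31722472  0.09217893] [ 0.42460068 -0.33442327  0.08551838] [ 0.45205343 -0.30547367  0.09627113]
rod 285 [ 0.3196248  -0.56608003  0.02623957] [ 0.65442522 -0.30159518  0.04455001]
[ 0.99388635 -0.11040816  0.50894713 -0.3257735 ] -6.338845
ends [ 0.32018238 -0.30480414] [ 0.67699672 -0.34444168]
top 0.15 384 [ 0.638 -0.169  0.15 ] [0.801 0.056 0.16 ]
top 0.16 392 [ 0.639 -0.17   0.16 ] [0.795 0.055 0.17 ]
top 0.17 238 [ 0.638 -0.169  0.17 ] [0.791 0.055 0.18 ]
top 0.18 245 [ 0.639 -0.171  0.18 ] [0.782 0.054 0.19 ]
top 0.19 186 [ 0.638 -0.169  0.19 ] [0.782 0.056 0.2  ]
top 0.2 63 [ 0.639 -0.17   0.2  ] [0.692 0.055 0.21 ]
top 0.21 64 [ 0.639 -0.171  0.21 ] [0.69  0.055 0.22 ]
top 0.22 262 [ 0.639 -0.169  0.22 ] [0.702
[... 1025 characters left out ...]
056 0.22 ]
side 0.22 219 [ 0.641 -0.169  0.22 ] [0.709 0.056 0.23 ]
side 0.23 135 [ 0.64  -0.169  0.23 ] [0.708 0.056 0.24 ]
side 0.24 80 [ 0.64 -0.17  0.24] [0.71  0.057 0.25 ]
side 0.25 90 [ 0.641 -0.173  0.25 ] [0.709 0.054 0.26 ]
side 0.26 28 [ 0.652 -0.164  0.26 ] [0.694 0.049 0.27 ]
side 0.27 18 [ 0.664 -0.099  0.27 ] [ 0.685 -0.018  0.28 ]
side 0.28 20 [ 0.662 -0.097  0.281] [ 0.686 -0.018  0.29 ]
side 0.29 20 [ 0.663 -0.1    0.29 ] [ 0.685 -0.019  0.299]
side 0.3 23 [ 0.665 -0.095  0.301] [ 0.686 -0.021  0.31 ]
side 0.31 22 [ 0.664 -0.092  0.31 ] [ 0.685 -0.025  0.32 ]
side 0.32 35 [ 0.666 -0.082  0.32 ] [ 0.682 -0.031  0.33 ]
side 0.33 5 [ 0.673 -0.063  0.33 ] [ 0.679 -0.054  0.332]
```

View pics/cropt.png

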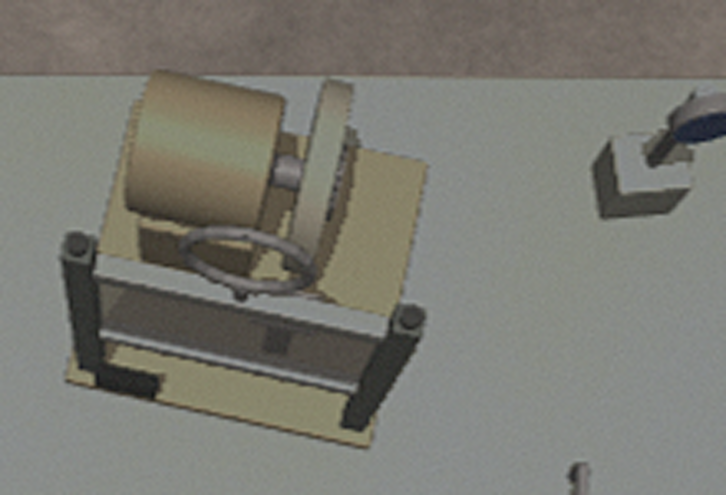

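View pics/crops.png

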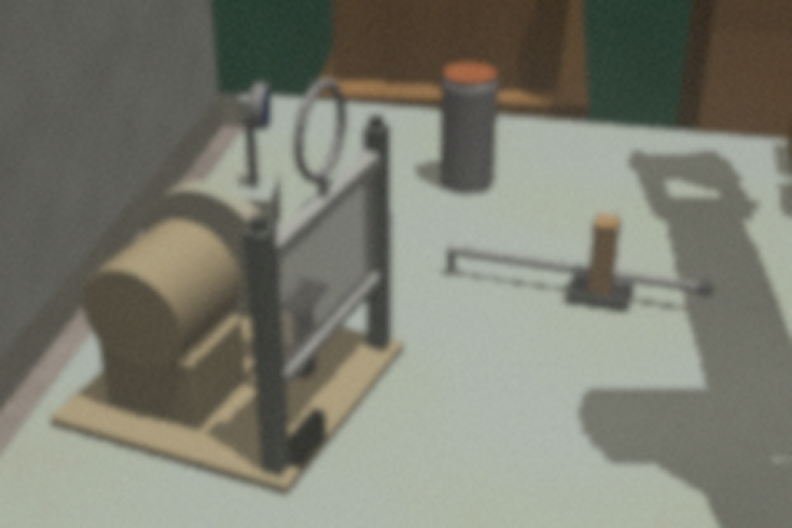

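Request:
{"method": "carry_out", "body": {
  "moves": [
    [[0,0,-1,0,0,0,1],[0,0,-1,0,0,0,1],[0,0,-1,0,0,0,1],[0,0,-1,0,0,0,1],[0,0,-1,0,0,0,1],[0,0,-1,0,0,0,1],[0,0,-1,0,0,0,1],[0,0,-1,0,0,0,1]]
  ]
}}

```text
time: 0.82
tool_pos: [0.2106, -0.5881, 0.2307]
tool_rot: [-0.0, 0.966, -0.259, -0.0]
contact_force: [-0.6, -0.7, 1.1]
gripper_width: 0.999
```

Run:
```python
from h import *
import pickle
for n,b in(("top",(80,170,220,345)),("side",(100,240,180,250))):
    f=pickle.load(open(n+"0.pkl","rb"))
    P=pts(f);h=P[...,2];m=np.zeros(h.shape,bool);m[b[0]:b[1],b[2]:b[3]]=1
    for lo,hi in((.272,.34),(.225,.27)):
        Q=P[m&(h>lo)&(h<hi)&(P[...,0]<.75)&(P[...,1]>-.19)&(P[...,1]<.08)]
        v=cv2.fitLine(Q[:,:2].astype(np.float32),cv2.DIST_HUBER,0,.01,.01).ravel()
        d=v[:2]*np.sign(v[1]);print(n,lo,len(Q),Q.mean(0),"yaw",np.degrees(np.arctan2(-d[0],d[1])))
        if lo>.27:
            w=(Q[:,:2]-v[2:])@d;(a,z),r=cv2.minEnclosingCircle(np.c_[w,Q[:,2]].astype(np.float32));print("ring c",v[2:]+a*d,z,r)
```

```text
top 0.272 237 [ 0.67230696 -0.05945261  0.31538395] yaw -13.029479
ring c [ 0.6720756  -0.05947203] 0.2934079170227051 0.0424429289996624
top 0.225 1070 [ 0.67171007 -0.05926266  0.2390918 ] yaw -12.865895
side 0.272 140 [ 0.67499562 -0.05446965  0.30531054] yaw -13.235491
ring c [ 0.67342013 -0.05865769] 0.28876161575317383 0.04331614822149277
side 0.225 479 [ 0.67548029 -0.0477417   0.2394452 ] yaw -12.311317
```

Request:
{"method": "carry_out", "body": {
  "moves": [
    [[0,0,-0.975,0,0,0,1],[0,0,-0.975,0,0,0,1],[0,0,-0.975,0,0,0,1],[0,0,-0.975,0,0,0,1],[0,0,-0.975,0,0,0,1],[0,0,0,0.5,-0.72,0,1],[0,0,0,0.5,-0.72,0,1],[0,0,0,0.5,-0.72,0,1]]
  ]
}}

```text
time: 1.48
tool_pos: [0.2795, -0.5077, 0.2307]
tool_rot: [-0.0, 0.999, -0.053, -0.0]
contact_force: [0.0, 0.1, 0.1]
gripper_width: 1.0
```

Request:
{"method": "carry_out", "body": {
  "moves": [
    [[0,0,0,0.5,-0.72,0,1],[0,0,0,0.5,-0.72,0,1],[0,0,0,0.5,-0.72,0,1],[0,0,0,0.5,-0.72,0,1],[0,0,0,0.5,-0.72,0,1],[0,0,0,0.5,-0.72,0,1],[0,0,0,0.5,-0.72,0,1],[0,0,0,0,0,0,1]]
  ]
}}

```text
time: 2.15
tool_pos: [0.4421, -0.3183, 0.231]
tool_rot: [-0.001, 0.999, -0.049, 0.001]
contact_force: [-0.8, 0.1, -0.7]
gripper_width: 0.999
```

Run:
```python
from h import *
f=get("wrist");save(f,"wrist1");s=state();print(s["tool_pos"],s["tool_rot"])
P=pts(f);h=P[...,2]
hs=cv2.cvtColor(f["frame"],cv2.COLOR_RGB2HSV)
Q=P[(h>.085)&(h<.105)];print("handle",len(Q),Q.mean(0),Q.min(0),Q.max(0))
Q=P[(h>.025)&(h<.045)];v=cv2.fitLine(Q[:,:2].astype(np.float32),cv2.DIST_HUBER,0,.01,.01).ravel();print(v,np.degrees(np.arctan2(v[1],v[0])),Q.min(0),Q.max(0))
```

```text
[ 0.44065817 -0.32033764  0.23098435] [-2.51106880e-04  9.98784420e-01 -4.92909405e-02 -1.49476154e-04]
handle 974 [ 0.50962972 -0.28516181  0.09517799] [ 0.42146263 -0.54288843  0.08509004] [ 0.65597596 -0.16571916  0.10498269]
[ 0.99661297 -0.08223534  0.49481294 -0.3288803 ] -4.7170644 [ 0.31669975 -0.34402194  0.02500642] [ 0.65539956 -0.15461618  0.04490959]
```

View pics/wrist1.png

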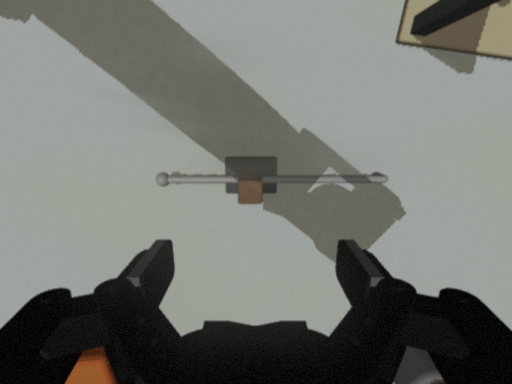

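Handle top at (250,191), rod level from (163,179) to (383,179), so the jaws are lined up with the rod. Now I'll refine the handle position.

Run:
```python
from h import *
f=get("wrist");s=state();P=pts(f);h=P[...,2];m=np.zeros(h.shape,bool);m[150:215,150:400]=1
Q=P[m&(h>.088)&(h<.102)];print("handle",len(Q),Q.mean(0),(Q.min(0)+Q.max(0))/2)
Q=P[m&(h>.028)&(h<.042)];v=cv2.fitLine(Q[:,:2].astype(np.float32),cv2.DIST_HUBER,0,.01,.01).ravel();d=(Q[:,:2]-v[2:])@v[:2];print(np.degrees(np.arctan2(v[1],v[0])),v[2:]+d.min()*v[:2],v[2:]+d.max()*v[:2])
T=T_tool(s);print(np.degrees(np.arctan2(T[1,0],T[0,0])),s["tool_pos"],T[:3,2])
```

```text
handle 610 [ 0.43525441 -0.32283485  0.09494884] [ 0.43524975 -0.32360648  0.09287526]
-5.4100785 [ 0.31646076 -0.31152372] [ 0.6078195  -0.33911694]
-5.771140185631767 [ 0.43976338 -0.32164173  0.23099127] [-6.82070241e-04 -2.73468867e-06 -9.99999767e-01]
```

Request:
{"method": "carry_out", "body": {
  "moves": [
    [[0,0,0,-0.05,0,0.9,1],[0,0,0,0,0,0.9,1],[0,0,0,0,0,0.9,1],[0,0,0,0,0,0.9,1],[0,0,0,0,0,0.5,1],[0,0,0,0,0,0.5,1],[0,0,0,0,0,0,1],[0,0,0,0,0,0,1]]
  ]
}}

```text
time: 2.92
tool_pos: [0.4358, -0.3227, 0.0462]
tool_rot: [-0.001, 0.999, -0.053, -0.001]
contact_force: [-0.1, -0.1, 0.5]
gripper_width: 0.995
```

Run:
```python
from h import *
for n in("wrist","side"):
    f=get(n);save(f,n+"2")
s=state();print(s["tool_pos"],s["contact_force"])
```

```text
[ 0.43775755 -0.3239113   0.04895281] [ 0.41089668 -1.36330453  0.53575048]
```

View pics/wrist2.png

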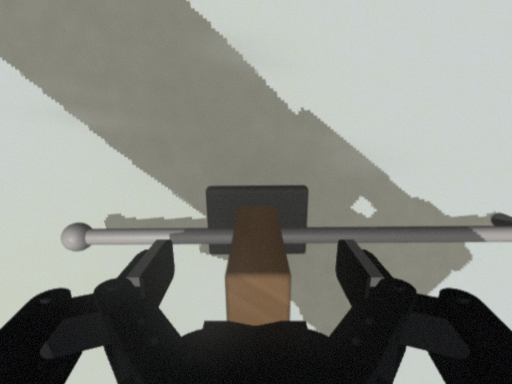

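The handle (258,270) sits centred between the jaws, with the fingers above the rod. Closing.

Request:
{"method": "carry_out", "body": {
  "moves": [
    [[0,0,0,0,0,0,-1],[0,0,0,0,0,0,-1],[0,0,0,0,0,0,-1],[0,0,0,0,0,0,-1],[0,0,0,0,0,0,-1],[0,0,0,0,0,0,-1],[0,0,0,0,0,0,-1],[0,0,0,0,0,0,-1]]
  ]
}}

```text
time: 3.68
tool_pos: [0.4374, -0.3225, 0.0479]
tool_rot: [0.0, 0.999, -0.052, -0.0]
contact_force: [-1.7, 1.3, 4.9]
gripper_width: 0.297
```

Request:
{"method": "carry_out", "body": {
  "moves": [
    [[0,0,0,0,0,0,-1],[0,0,0,0,0,-0.3,-1],[0,0,0,0,0,-0.5,-1],[0,0,0,0,0,-0.5,-1],[0,0,0,0,0,-0.5,-1],[0,0,0,0,0,-0.5,-1],[0,0,0,0,0,-0.5,-1],[0,0,0,0,0,0,-1]]
  ]
}}

```text
time: 4.35
tool_pos: [0.4391, -0.3239, 0.1637]
tool_rot: [0.002, 0.999, -0.052, 0.003]
contact_force: [1.3, -2.1, -2.8]
gripper_width: 0.296
```

```bash
cat > look.py <<'E'
from h import *
import sys
s=state();T=T_tool(s);print(s["time"],s["tool_pos"],s["contact_force"],s["gripper_width"],"yaw",np.degrees(np.arctan2(T[1,0],T[0,0])),"z",T[:3,2])
for n in sys.argv[2:]: save(get(n),n+sys.argv[1])
E
python3 look.py 3 side top
```

```text
4.35 [ 0.43912291 -0.32393395  0.16374997] [ 1.25610073 -2.13808917 -2.76918421] 0.2956811720891595 yaw -5.920017168184297 z [ 0.00558329 -0.00517277 -0.99997103]
```

View pics/side3.png

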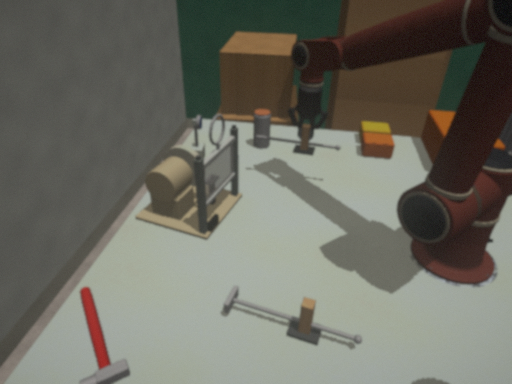

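Request:
{"method": "carry_out", "body": {
  "moves": [
    [[0,0,0.72,0,0,-0.5,-1],[0,0,0.72,0,0,-0.7,-1],[0,0,0,0,0,-0.7,-1],[0,0,0,0,0,-0.7,-1],[0,0,0,0,0,-0.7,-1],[0,0,0,0,0,-0.6,-1],[0,0,0,0,0,0,-1],[0,0,0,0,0,0,-1]]
  ]
}}

```text
time: 5.12
tool_pos: [0.4374, -0.3224, 0.3142]
tool_rot: [-0.0, 0.993, -0.114, -0.0]
contact_force: [-0.0, -0.4, -4.4]
gripper_width: 0.302
```

Request:
{"method": "carry_out", "body": {
  "moves": [
    [[0,0,0,-0.1,-0.4,0,-1],[0,0,0,-0.2,-0.9,0,-1],[0,0,0,-0.2,-0.95,0,-1],[0,0,0,-0.2,-0.95,0,-1],[0,0,0,-0.2,-0.95,0,-1],[0,0,0,-0.2,-0.95,0,-1],[0,0,0,-0.2,-0.95,0,-1],[0,0,0,0,-0.95,0,-1]]
  ]
}}

```text
time: 5.78
tool_pos: [0.4479, -0.0352, 0.3113]
tool_rot: [-0.0, 0.993, -0.114, -0.003]
contact_force: [1.5, 0.4, -3.7]
gripper_width: 0.296
```

Request:
{"method": "carry_out", "body": {
  "moves": [
    [[0,0,0,0,-0.6,0,-1],[0,0,0,0,-0.1,0,-1],[0,0,0,0,0,0,-1],[0,0,0,0,0,0,-1]]
  ]
}}

```text
time: 6.12
tool_pos: [0.4556, -0.0105, 0.3126]
tool_rot: [0.0, 0.993, -0.114, -0.002]
contact_force: [0.9, -1.1, -4.6]
gripper_width: 0.297
```

```bash
python3 look.py 4 side top wrist
```

```text
6.1167 [ 0.45563175 -0.01046395  0.31260034] [ 0.88274454 -1.05635074 -4.56957897] 0.29729859819345084 yaw -13.088093324516127 z [-4.39337263e-03  2.32533028e-04 -9.99990322e-01]
```

View pics/side4.png

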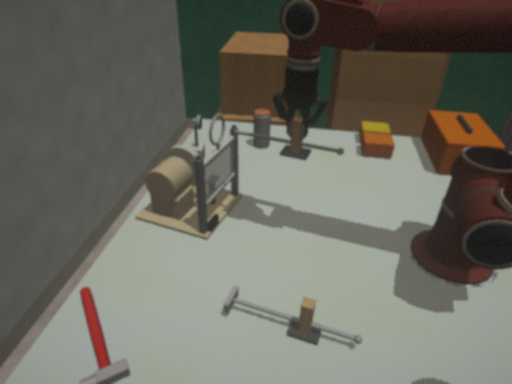

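View pics/top4.png

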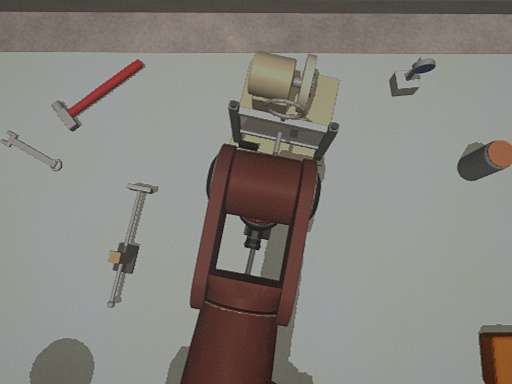

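View pics/wrist4.png

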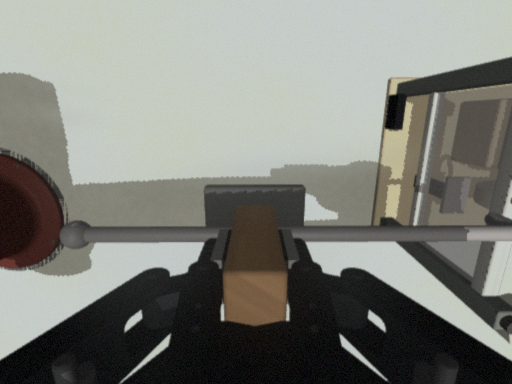

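The pole is held level in front of the guard. The hook end is near (235,132) in the side view and (279,137) in the top view. I'll measure the rod and hook in both.

```bash
cat > meas.py <<'E'
from h import *
for n,b in(("top",(80,165,255,330)),("side",(100,165,190,345))):
    f=get(n);P=pts(f);h=P[...,2];m=np.zeros(h.shape,bool);m[b[0]:b[1],b[2]:b[3]]=1
    g=np.array([np.cos(np.radians(-13)),np.sin(np.radians(-13))]);l=np.array([-g[1],g[0]]);r=np.array([.673,-.059])
    A=(P[...,:2]-r)@g;B=(P[...,:2]-r)@l
    k=m&(abs(B)<.03)&(A<-.02)&(A>-.4)&(h>.12)&(h<.4)
    for lo in np.arange(-.36,-.02,.02):
        q=k&(A>lo)&(A<lo+.02)
        if q.sum()>2:print(n,round(lo,2),q.sum(),"A",A[q].min().round(4),A[q].max().round(4),"B",np.median(B[q]).round(4),"h",h[q].min().round(4),np.median(h[q]).round(4),h[q].max().round(4))
    q=m&(abs(B)<.05)&(abs(A)<.025)&(h>.2)&(h<.4)
    print(n,"ring top",h[q].max(),"B",B[q&(h>.25)].min(),B[q&(h>.25)].max())
E
python3 meas.py
```

```text
top -0.1 49 A -0.0994 -0.0802 B -0.0024 h 0.2967 0.3018 0.3048
top -0.08 50 A -0.0795 -0.0605 B -0.0025 h 0.2976 0.3015 0.3043
top -0.06 26 A -0.0598 -0.0502 B -0.0026 h 0.2954 0.3015 0.3045
top ring top 0.3348166234072949 B -0.0421479538428433 0.04099271102991045
side -0.36 4 A -0.3422 -0.3401 B 0.0008 h 0.2965 0.2998 0.3025
side -0.34 48 A -0.3394 -0.3203 B 0.0019 h 0.2905 0.3002 0.3061
side -0.32 33 A -0.319 -0.3002 B 0.0008 h 0.2938 0.2988 0.303
side -0.3 35 A -0.2999 -0.2803 B 0.0008 h 0.2929 0.2994 0.3976
side -0.28 108 A -0.2795 -0.2602 B 0.0091 h 0.2925 0.3753 0.399
side -0.26 284 A -0.26 -0.24 B 0.0044 h 0.266 0.3338 0.3997
side -0.24 395 A -0.2399 -0.2202 B 0.0095 h 0.2659 0.3249 0.3999
side -0.22 370 A -0.22 -0.2001 B 0.0095 h 0.2667 0.3387 0.4
side -0.2 190 A -0.1999 -0.18 B 0.0042 h 0.2661 0.3318 0.3982
side -0.18 125 A -0.18 -0.1602 B 0.0074 h 0.2928 0.3832 0.3995
side -0.16 30 A -0.1598 -0.14 B 0.0002 h 0.2922 0.2987 0.4
side -0.14 28 A -0.1399 -0.1202 B 0.0006 h 0.2933 0.2985 0.3019
side -0.12 29 A -0.1195 -0.1002 B 0.0004 h 0.292 0.2981 0.3022
side -0.1 26 A -0.0998 -0.0808 B -0.0006 h 0.2925 0.2982 0.302
side -0.08 25 A -0.0798 -0.0602 B 0.0001 h 0.292 0.2984 0.3013
side -0.06 46 A -0.0599 -0.0471 B 0.0002 h 0.2696 0.2879 0.3013
side ring top 0.33184360882678465 B -0.03964232631263371 0.04227148398474808
```

Bend measured at about (−52 mm, −1 mm, z 297 mm) relative to the ring, whose centre is at z about 294 mm. Raise slightly and advance 87 mm.

Request:
{"method": "carry_out", "body": {
  "moves": [
    [[0,0,0,0,0,-0.17,-1],[0,0,0,0.2,0,0,-1],[0,0,0,0.35,0,0,-1],[0,0,0,0.4,0,0,-1],[0,0,0,0.4,0,0,-1],[0,0,0,0.4,0,0,-1],[0,0,0,0.4,0,0,-1],[0,0,0,0,0,0,-1]]
  ]
}}

```text
time: 7.03
tool_pos: [0.5428, -0.0313, 0.3219]
tool_rot: [0.0, 0.993, -0.115, 0.001]
contact_force: [-0.9, 0.5, -3.9]
gripper_width: 0.293
```

Request:
{"method": "carry_out", "body": {
  "moves": [
    [[0,0,0,0,0,0,-1],[0,0,0,0,0,0,-1]]
  ]
}}

```text
time: 7.2
tool_pos: [0.5404, -0.0303, 0.3221]
tool_rot: [-0.0, 0.993, -0.114, -0.0]
contact_force: [0.5, -0.5, -3.6]
gripper_width: 0.298
```

```bash
python3 look.py 5 side top
python3 - <<'E'
import cv2
a=cv2.imread("pics/side5.png")[90:240,120:360];b=cv2.imread("pics/top5.png")[40:170,210:360]
cv2.imwrite("pics/c5a.png",cv2.resize(a,None,fx=3.3,fy=3.3));cv2.imwrite("pics/c5b.png",cv2.resize(b,None,fx=4,fy=4))
E
```

```text
7.2 [ 0.54039352 -0.03029809  0.32212257] [ 0.5233776  -0.51931955 -3.62557582] 0.29823568111222704 yaw -13.142744701314397 z [-3.66490453e-04  1.18141119e-04 -9.99999926e-01]
```

View pics/c5a.png

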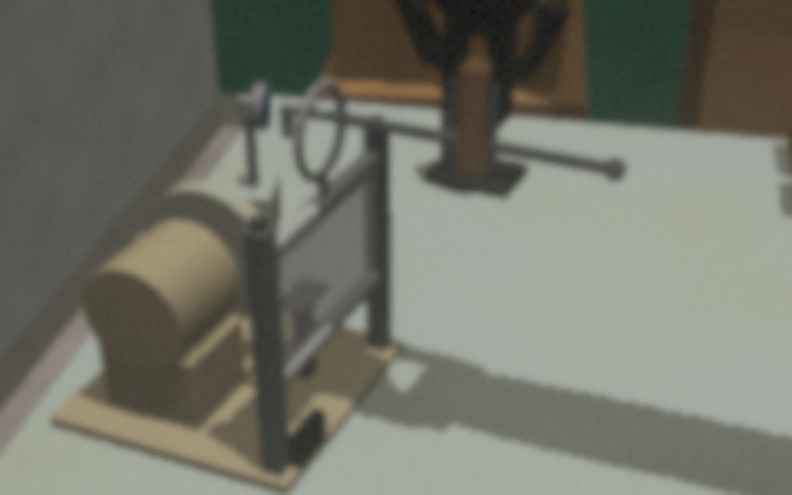

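View pics/c5b.png

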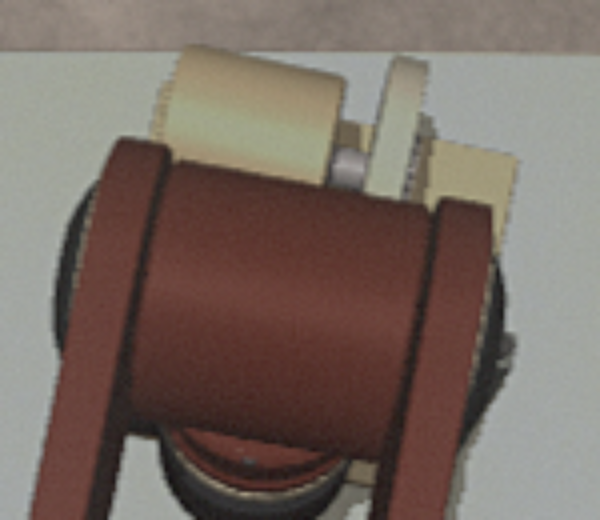

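The side view shows the hook passed through the ring: ring at crop (320,130), hook behind it at (290,120). Now pull down.

Request:
{"method": "carry_out", "body": {
  "moves": [
    [[0,0,0,0,0,0.2,-1],[0,0,0,0,0,0.3,-1],[0,0,0,0,0,0.35,-1],[0,0,0,0,0,0.35,-1],[0,0,0,0,0,0.35,-1],[0,0,0,0,0,0.35,-1],[0,0,0,0,0,0.2,-1],[0,0,0,0,0,0,-1]]
  ]
}}

```text
time: 7.97
tool_pos: [0.539, -0.0299, 0.2347]
tool_rot: [-0.0, 0.993, -0.114, -0.002]
contact_force: [-0.9, 0.0, -4.6]
gripper_width: 0.295
```

```bash
python3 look.py 6 side;python3 meas.py | grep -E "ring|side"
python3 - <<'E'
import cv2
a=cv2.imread("pics/side6.png")[90:240,120:360]
cv2.imwrite("pics/c6a.png",cv2.resize(a,None,fx=3.3,fy=3.3))
E
```

```text
7.9667 [ 0.53904597 -0.02988836  0.23468579] [-0.94782963  0.03900642 -4.56951265] 0.29506942670617836 yaw -13.126860285159877 z [-4.82227326e-03  9.54258171e-04 -9.99987917e-01]
top ring top 0.2933366264941569 B -0.03212780523574107 0.036305167746965385
side -0.22 3 A -0.2006 -0.2 B 0.0009 h 0.3296 0.331 0.3326
side -0.2 122 A -0.2 -0.1802 B 0.0083 h 0.2247 0.3262 0.3414
side -0.18 333 A -0.18 -0.16 B 0.0092 h 0.2202 0.3498 0.3999
side -0.16 398 A -0.16 -0.14 B 0.0105 h 0.2192 0.2995 0.3993
side -0.14 326 A -0.1399 -0.12 B 0.0103 h 0.2165 0.2844 0.3527
side -0.12 268 A -0.12 -0.1001 B 0.0103 h 0.1964 0.3068 0.3989
side -0.1 189 A -0.0999 -0.0805 B 0.0054 h 0.2164 0.3083 0.3589
side -0.08 59 A -0.0798 -0.0601 B 0.0044 h 0.2152 0.3182 0.3358
side -0.06 25 A -0.0596 -0.0405 B 0.0011 h 0.2139 0.2218 0.2246
side -0.04 21 A -0.0389 -0.0203 B 0.0017 h 0.216 0.2213 0.2246
side ring top 0.2891607026664119 B -0.03977258608271848 0.04195752896649009
```

View pics/c6a.png

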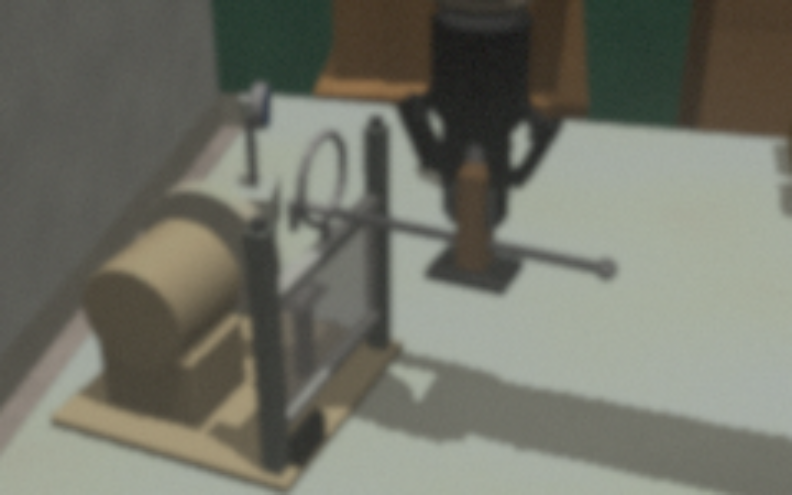

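The ring rides on the rod and has come down about 40 mm; the pole is still level. Continue.

Request:
{"method": "carry_out", "body": {
  "moves": [
    [[0,0,0,0,0,0.15,-1],[0,0,0,0,0,0.2,-1],[0,0,0,0,0,0.2,-1],[0,0,0,0,0,0.2,-1],[0,0,0,0,0,0.1,-1],[0,0,0,0,0,0.05,-1],[0,0,0,0,0,0,-1],[0,0,0,0,0,0,-1]]
  ]
}}

```text
time: 8.78
tool_pos: [0.5396, -0.0301, 0.2013]
tool_rot: [-0.0, 0.993, -0.114, -0.001]
contact_force: [-0.3, -0.4, -3.9]
gripper_width: 0.296
```

```bash
python3 look.py 7 side;python3 meas.py | grep -E "ring|side -0.0"
python3 - <<'E'
import cv2
a=cv2.imread("pics/side7.png")[90:240,120:360]
cv2.imwrite("pics/c7a.png",cv2.resize(a,None,fx=3.3,fy=3.3))
E
```

```text
8.7833 [ 0.53963017 -0.03006262  0.20134213] [-0.3174351  -0.36335996 -3.92357992] 0.2955895389925718 yaw -13.133845664432005 z [-2.57900589e-03  3.74538904e-04 -9.99996604e-01]
top ring top 0.2591456307607406 B -0.022769790237088628 0.022598114957403413
side -0.08 31 A -0.0799 -0.0699 B 0.0101 h 0.2763 0.2951 0.3011
side -0.04 4 A -0.0278 -0.0221 B -0.0029 h 0.1865 0.1875 0.1893
side ring top 0.25511900876154925 B -0.014761493191081672 0.02112080579438156
```

View pics/c7a.png

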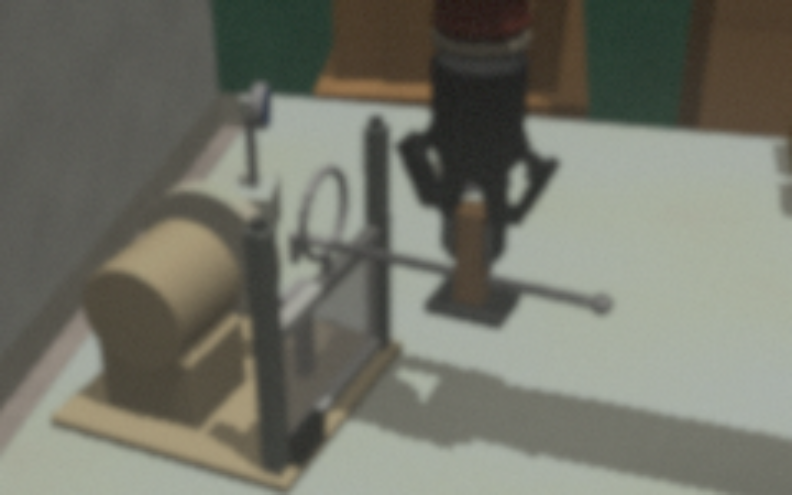

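Ring centre is now about 218 mm. A few mm more to reach the stop.

Request:
{"method": "carry_out", "body": {
  "moves": [
    [[0,0,0,0,0,0.05,-1],[0,0,0,0,0,0.05,-1],[0,0,0,0,0,0.05,-1],[0,0,0,0,0,0,-1],[0,0,0,0,0,0,-1],[0,0,0,0,0,0,-1],[0,0,0,0,0,0,-1]]
  ]
}}

```text
time: 9.52
tool_pos: [0.5414, -0.0302, 0.1978]
tool_rot: [0.0, 0.993, -0.114, 0.002]
contact_force: [-3.1, 2.4, 5.6]
gripper_width: 0.298
```

```bash
python3 look.py 8 side;python3 meas.py | grep -E "ring|side -0.0"
```

```text
9.5167 [ 0.54142395 -0.03020411  0.19775966] [-3.11402496  2.44049032  5.64530924] 0.2984875866765286 yaw -13.11196654438795 z [ 3.34732587e-03 -4.03164509e-04 -9.99994316e-01]
top ring top 0.2588662400450993 B -0.018250048028759458 0.017629198202910503
side -0.08 36 A -0.08 -0.0699 B 0.0099 h 0.2709 0.2917 0.2982
side ring top 0.2543652618691658 B -0.011789898384294204 0.016123223993777757
```

The force jumped by about 10 N and the ring stopped moving at top z about 0.256 (0.212 + 0.043 = 0.255), so the guard is at its stop. Raise the rod to mid-ring and withdraw.

Request:
{"method": "carry_out", "body": {
  "moves": [
    [[0,0,0,0,0,-0.2,-1],[0,0,0,0,0,-0.3,-1],[0,0,0,0,0,-0.3,-1],[0,0,0,0,0,-0.2,-1],[0,0,0,0,0,0,-1],[0,0,0,0,0,0,-1],[0,0,0,0,0,0,-1],[0,0,0,0,0,0,-1]]
  ]
}}

```text
time: 10.33
tool_pos: [0.5399, -0.0301, 0.2351]
tool_rot: [-0.0, 0.993, -0.114, -0.001]
contact_force: [-0.4, -0.8, -4.3]
gripper_width: 0.294
```

```bash
python3 look.py 9 side;python3 meas.py | grep -E "ring|side -0.0"
python3 - <<'E'
import cv2
a=cv2.imread("pics/side9.png")[90:240,120:360]
cv2.imwrite("pics/c9a.png",cv2.resize(a,None,fx=3.3,fy=3.3))
E
```

```text
10.3333 [ 0.53988559 -0.03006275  0.23511164] [-0.44184375 -0.83267228 -4.34125614] 0.2941878243672054 yaw -13.127567263564977 z [-1.74195646e-03  3.61311854e-04 -9.99998418e-01]Traceback (most recent call last):
  File "meas.py", line 11, in <module>
    print(n,"ring top",h[q].max(),"B",B[q&(h>.25)].min(),B[q&(h>.25)].max())
                                      ~~~~~~~~~~~~~~~~^^
    return umr_minimum(a, axis, None, out, keepdims, initial, where)
ValueError: zero-size array to reduction operation minimum which has no identity
```

View pics/c9a.png

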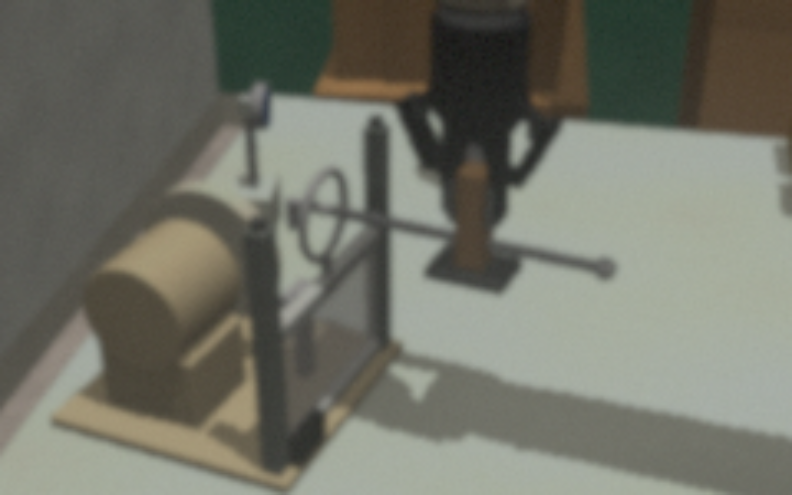

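Rod centred in the ring and the guard stays down. Withdraw.

Request:
{"method": "carry_out", "body": {
  "moves": [
    [[0,0,0,-0.2,0,0,-1],[0,0,0,-0.35,0,0,-1],[0,0,0,-0.4,0,0,-1],[0,0,0,-0.4,0,0,-1],[0,0,0,-0.4,0,0,-1],[0,0,0,-0.4,0,0,-1],[0,0,0,-0.4,0,0,-1],[0,0,0,-0.2,0,0,-1]]
  ]
}}

```text
time: 11.1
tool_pos: [0.4314, -0.0047, 0.2357]
tool_rot: [-0.0, 0.993, -0.114, -0.0]
contact_force: [-0.1, 0.2, -3.6]
gripper_width: 0.295
```

Request:
{"method": "carry_out", "body": {
  "moves": [
    [[0,0,0,0,0.4,0,-1],[0,0,0,0,0.8,0,-1],[0,0,0,0,0.9,0,-1],[0,0,0,0,0.9,0,-1],[0,0,0,0,0.9,0,-1],[0,0,0,0,0.8,0,-1],[0,0,0,0,0.4,0,-1],[0,0,0,0,0,0,-1]]
  ]
}}

```text
time: 11.77
tool_pos: [0.3859, -0.2067, 0.2361]
tool_rot: [0.001, 0.993, -0.117, -0.0]
contact_force: [-0.3, 0.2, -3.4]
gripper_width: 0.301
```

```bash
python3 look.py 10 side top
python3 - <<'E'
from h import *
for n in("side","top"):
    f=get(n);P=pts(f);h=P[...,2]
    q=(abs(P[...,0]-.673)<.04)&(abs(P[...,1]+.059)<.05)&(h>.19)&(h<.4);print(n,"ring top",h[q].max(),q.sum())
    q=(P[...,0]>.36)&(P[...,0]<.5)&(P[...,1]<-.15)&(P[...,1]>-.3)&(h>.05)&(h<.24);Q=P[q];print("pole low",len(Q) and np.sort(Q[:,2])[:10])
E
```

```text
11.7667 [ 0.3859366  -0.20666861  0.23609697] [-0.26047247  0.22312557 -3.41002386] 0.30066968730758525 yaw -13.401116994496865 z [-4.31113405e-04 -1.39903627e-03 -9.99998928e-01]
side ring top 0.2534347250974499 131
pole low [0.18745467 0.18839762 0.18867773 0.18880596 0.18897709 0.18903952
 0.18941203 0.18949079 0.18950299 0.18985902]
top ring top 0.25690341387253857 206
pole low [0.18809119 0.19088916 0.19228689 0.19253539 0.19324452 0.19417454
 0.19517193 0.19538583 0.19545514 0.19561195]
```

View pics/side10.png

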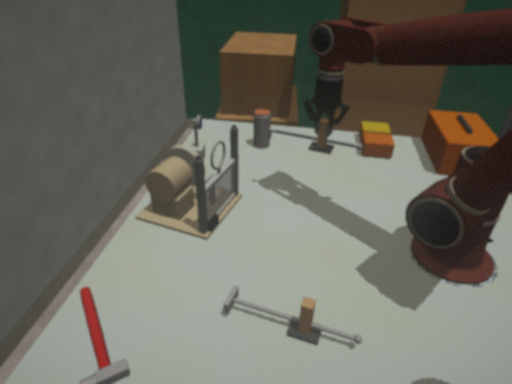

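View pics/top10.png

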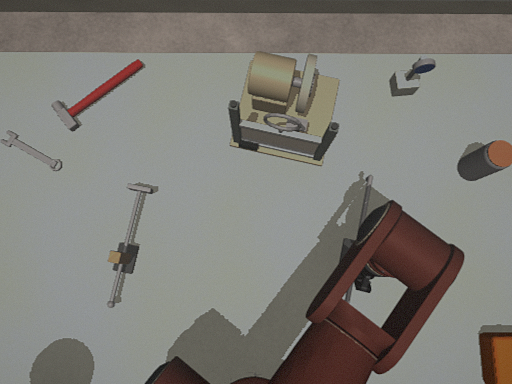

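Guard is down (ring top about 0.255), unhooked, and the pole is clear and level above free bench. Lowering it.

Request:
{"method": "carry_out", "body": {
  "moves": [
    [[0,0,0,0,0,0.7,-1],[0,0,0,0,0,0.9,-1],[0,0,0,0,0,0.9,-1],[0,0,0,0,0,0.9,-1],[0,0,0,0,0,0.7,-1],[0,0,0,0,0,0.35,-1],[0,0,0,0,0,0,-1],[0,0,0,0,0,0,-1]]
  ]
}}

```text
time: 12.63
tool_pos: [0.3869, -0.2027, 0.0576]
tool_rot: [-0.001, 0.994, -0.113, -0.001]
contact_force: [-0.6, -0.4, -3.3]
gripper_width: 0.296
```

Request:
{"method": "carry_out", "body": {
  "moves": [
    [[0,0,0,0,0,0.05,-1],[0,0,0,0,0,0.05,-1],[0,0,0,0,0,0.05,-1],[0,0,0,0,0,0,-1],[0,0,0,0,0,0,-1],[0,0,0,0,0,0,-1]]
  ]
}}

```text
time: 13.13
tool_pos: [0.3871, -0.204, 0.0525]
tool_rot: [0.0, 0.993, -0.114, 0.0]
contact_force: [1.1, 0.9, -4.6]
gripper_width: 0.297
```

Request:
{"method": "carry_out", "body": {
  "moves": [
    [[0,0,0,0,0,0.05,-1],[0,0,0,0,0,0.05,-1],[0,0,0,0,0,0,-1],[0,0,0,0,0,0,-1],[0,0,0,0,0,0,-1]]
  ]
}}

```text
time: 13.55
tool_pos: [0.3869, -0.2038, 0.048]
tool_rot: [-0.0, 0.993, -0.114, -0.0]
contact_force: [0.8, 1.2, -4.4]
gripper_width: 0.295
```

Request:
{"method": "carry_out", "body": {
  "moves": [
    [[0,0,0,0,0,0.04,-1],[0,0,0,0,0,0,-1],[0,0,0,0,0,0,-1],[0,0,0,0,0,0,-1]]
  ]
}}

```text
time: 13.88
tool_pos: [0.387, -0.2039, 0.0479]
tool_rot: [-0.0, 0.993, -0.114, -0.001]
contact_force: [-4.4, 3.3, 7.7]
gripper_width: 0.293
```

```bash
python3 look.py 11 side wrist
```

```text
13.8833 [ 0.38704334 -0.20391905  0.04794639] [-4.37702628  3.30134719  7.65572673] 0.2933901908850866 yaw -13.119102814604824 z [-9.89634710e-04  5.03699322e-04 -9.99999383e-01]
```

View pics/wrist11.png

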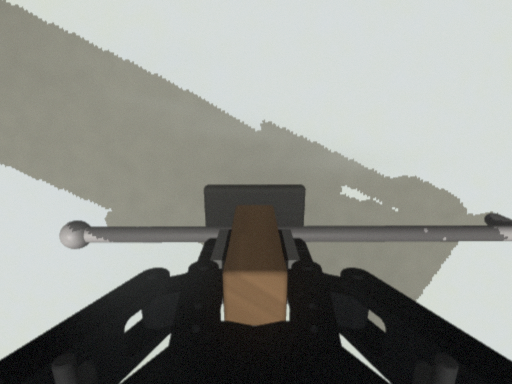

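The foot is seated (force +12 N, same height as at the grasp). Release and rise straight up.

Request:
{"method": "carry_out", "body": {
  "moves": [
    [[0,0,0,0,0,0,-0.2],[0,0,0,0,0,0,0],[0,0,0,0,0,0,0.4],[0,0,0,0,0,0,1],[0,0,0,0,0,0,1],[0,0,0,0,0,0,1],[0,0,0,0,0,0,1],[0,0,0,0,0,0,1]]
  ]
}}

```text
time: 14.65
tool_pos: [0.3869, -0.2038, 0.0464]
tool_rot: [-0.0, 0.993, -0.114, -0.0]
contact_force: [0.1, 0.4, -0.7]
gripper_width: 1.001
```

Request:
{"method": "carry_out", "body": {
  "moves": [
    [[0,0,0,0,0,0,1],[0,0,0,0,0,-0.3,1],[0,0,0,0,0,-0.7,1],[0,0,0,0,0,-0.9,1],[0,0,0,0,0,-0.9,1],[0,0,0,0,0,-0.9,1],[0,0,0,0,0,-0.6,1],[0,0,0,0,0,0,1]]
  ]
}}

```text
time: 15.32
tool_pos: [0.3896, -0.2058, 0.2257]
tool_rot: [0.003, 0.993, -0.114, 0.005]
contact_force: [0.1, -0.4, 0.7]
gripper_width: 1.001
```

```bash
python3 look.py 12 side wrist top
python3 - <<'E'
from h import *
for n in("side","top","wrist"):
    f=get(n);P=pts(f);h=P[...,2]
    q=(abs(P[...,0]-.673)<.04)&(abs(P[...,1]+.059)<.05)&(h>.19)&(h<.4);print(n,"ring top",q.any() and h[q].max(),q.sum())
    q=(abs(P[...,0]-.387)<.03)&(abs(P[...,1]+.204)<.03)&(h>.085)&(h<.11);Q=P[q];print("handle top",len(Q), Q.mean(0) if len(Q) else "")
    q=(P[...,0]>.24)&(P[...,0]<.58)&(abs(P[...,1]+.204+(P[...,0]-.387)*.231)<.008)&(h>.022)&(h<.05);Q=P[q]
    if len(Q)>10:
        a=np.polyfit(Q[:,0],Q[:,2],1);print("rod slope",a[0],"z at handle",np.polyval(a,.387),len(Q))
E
```

```text
15.3167 [ 0.38959096 -0.20581072  0.22574845] [ 0.08373054 -0.36261327  0.71609793] 1.001350835004106 yaw -13.118628852577865 z [ 0.00963034 -0.00734005 -0.99992669]
side ring top 0.25359976823870134 131
handle top 55 [ 0.38846548 -0.19919454  0.09266887]
rod slope -0.004414650692784296 z at handle 0.03207953210676373 235
top ring top 0.2575179418774607 203
handle top 43 [ 0.39167937 -0.19448107  0.09475889]
rod slope 0.0015190022855365083 z at handle 0.03528934682005312 253
wrist ring top False 0
handle top 688 [ 0.38544193 -0.20349357  0.09462461]
rod slope -0.002542860926462571 z at handle 0.03417655766711686 1867
```

View pics/side12.png

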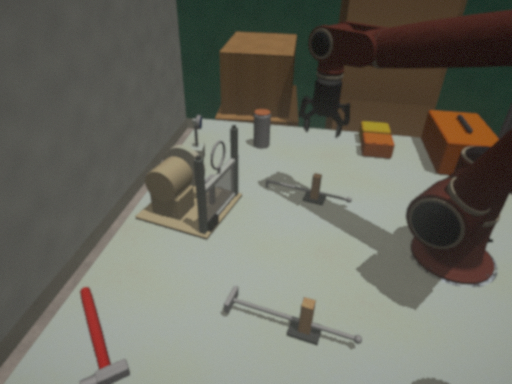

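View pics/wrist12.png

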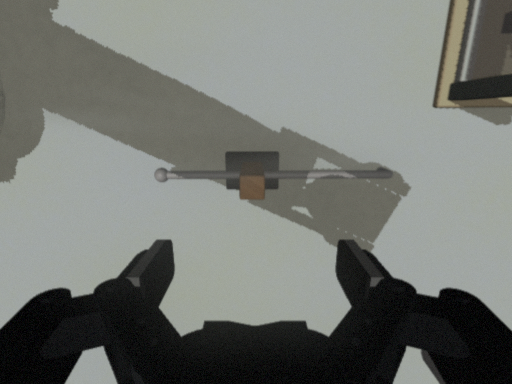

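The pole stands upright on its foot at (314,197) in the side view. The guard is down, the push pole has not moved, and the gripper is clear. Settle for a moment, then hand in.

Request:
{"method": "carry_out", "body": {
  "moves": [
    [[0,0,0,0,0,0,1],[0,0,0,0,0,0,1],[0,0,0,0,0,0,1],[0,0,0,0,0,0,1]]
  ]
}}

```text
time: 15.95
tool_pos: [0.3868, -0.2038, 0.2181]
tool_rot: [-0.0, 0.993, -0.114, -0.0]
contact_force: [-0.6, 0.0, 0.1]
gripper_width: 1.0
```

```bash
python3 -c "
from plant import ticket
print(ticket.job_done())"
```

```text
the job is handed in; nothing more can be done
None
```

I pulled the guard fully down with the hook pole, unhooked it and stood the pole back on its foot. I handed the job in at about 16 s; it gives no verdict.

- **Grip and hook:** I gripped the hook pole, on the robot's right, by its handle and put its hook about 35 mm past the ring plane. I pulled until the force jumped by about 10 N at the lower stop.
- **Guard:** The ring's top reads 0.254–0.258 m. With 43 mm from the ring's centre to its outer edge, that puts the centre at about 0.211–0.215 m, below the 0.224 m limit.
- **Hook pole:** It stands at about (0.387, −0.204), not at its original spot. Its rod is level to under 0.3° along its length, and the handle top reads 0.093–0.095 m against a nominal 0.096 m. I didn't measure sideways lean, but it looks upright in the side view.
- **Robot and push pole:** The open gripper is well clear and the force reads about zero. The push pole looks unmoved in the pictures, and the gripper and arm stayed away from it.

**Disagreements:** The side and top views differ by 3–5 mm on the ring's height and on the pole's position. I first took the ring's outer radius as 39 mm instead of 43 mm, which put its centre about 4 mm too high. This had no effect on the result, because I found the stop by force.

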